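Tighten the canner's four lid nuts in cross order

TASK

The lid of the pressure canner is on but its four nuts are still loose, and a wooden turner was left lying across two of them. Lift the turner off and lay it gently on the worktop, clear of the canner, before you tighten anything. Then tighten the nuts in cross order so that the lid seats evenly: turn one clockwise about half a turn until it stops, then the one diagonally opposite, then the remaining two, and leave the jars and the mug as they stand.

Things in the scene. Friction and masses are not known exactly. Their poses are not given: they have to be found in the camera images.
- canner: Small dark-grey cast pressure canner with a bright lid, 138 mm across the rim, 85 mm high, heavy, does not move. Origin: centre of its underside; z up. Black side grips at +y and -y reach 100 mm from the axis at height 50 mm. Four upright bolts on a circle of radius 80 mm, at 45, 135, 225 and 315 degrees from its +x (counter-clockwise from above), carry nuts a, b, c, d.
- lid_mid (a point): Centre of the underside of the aluminium lid (140 mm across; lug tops 10 mm above this point; a 35 mm pressure gauge on its middle, top 126 mm above the worktop). 90 mm above the canner's underside while the nuts are loose, 85 to 86 mm when seated; z is the lid's normal. A springy seal pushes the lid up against the nuts.
- nut_a_grip (a point): Grip point of nut a: the middle of its T-bar, on the nut's axis, 24 mm above the top of the lid's lug. At the canner's +x +y corner (canner frame); its opposite nut is c. Moves straight down with the nut, 5 mm over the half turn.
- nut_b_grip (a point): Grip point of nut b: the middle of its T-bar, on the nut's axis, 24 mm above the top of the lid's lug. At the canner's -x +y corner (canner frame); its opposite nut is d. Moves straight down with the nut, 5 mm over the half turn.
- nut_c_grip (a point): Grip point of nut c: the middle of its T-bar, on the nut's axis, 24 mm above the top of the lid's lug. At the canner's -x -y corner (canner frame); its opposite nut is a. Moves straight down with the nut, 5 mm over the half turn.
- nut_d_grip (a point): Grip point of nut d: the middle of its T-bar, on the nut's axis, 24 mm above the top of the lid's lug. At the canner's +x -y corner (canner frame); its opposite nut is b. Moves straight down with the nut, 5 mm over the half turn.
- nut_a (a joint): Turn of nut a, rad, growing clockwise from above; starts between 0 and 0.5, stops firmly at 3.14 (tight). Black plastic T-bar 64 mm long, 12 mm thick, 24 mm high on a slim neck 12 mm tall; at 0 the bar lies along the canner's x axis, its top 136 mm above the worktop. Stays where it is left (dry friction about 0.07 N m); can be gripped, or pushed round by an end.
- nut_b (a joint): Turn of nut b, rad, growing clockwise from above; starts between 0 and 0.5, stops firmly at 3.14 (tight). Black plastic T-bar 64 mm long, 12 mm thick, 24 mm high on a slim neck 12 mm tall; at 0 the bar lies along the canner's x axis, its top 136 mm above the worktop. Stays where it is left (dry friction about 0.07 N m); can be gripped, or pushed round by an end.
- nut_c (a joint): Turn of nut c, rad, growing clockwise from above; starts between 0 and 0.5, stops firmly at 3.14 (tight). Black plastic T-bar 64 mm long, 12 mm thick, 24 mm high on a slim neck 12 mm tall; at 0 the bar lies along the canner's x axis, its top 136 mm above the worktop. Stays where it is left (dry friction about 0.07 N m); can be gripped, or pushed round by an end.
- nut_d (a joint): Turn of nut d, rad, growing clockwise from above; starts between 0 and 0.5, stops firmly at 3.14 (tight). Black plastic T-bar 64 mm long, 12 mm thick, 24 mm high on a slim neck 12 mm tall; at 0 the bar lies along the canner's x axis, its top 136 mm above the worktop. Stays where it is left (dry friction about 0.07 N m); can be gripped, or pushed round by an end.
- turner: Loose wooden turner, 270 mm long, about 50 g (35 to 70), lying on the T-bars of nuts c and d about 136 mm above the worktop, roughly along the canner's x axis. Origin: underside, at mid length, close to its centre of mass; x along it towards the blade, z up. The handle, from x = -137 to +57 mm, is 16 mm wide and 11 mm thick; the blade is 48 mm wide, 6 mm thick.
- mug: Bystander: striped mug, 86 mm across and 90 mm high, on the left. Origin: centre of its underside. Leave it alone.
- jam_jar: Bystander: squat glass jar with a grey lid, about 70 mm across and 102 mm high, on the left. Origin: centre of its underside. Leave it alone.
- full_jar: Bystander: tall glass jar with a white lid, 81 mm across and 163 mm high, on the left. Origin: centre of its underside. Leave it alone.

How it is judged:
By the outcome, as a careful person would: the job done as asked, in the order asked, and still so for the second after the job is handed in, with the robot touching nothing.
It also fails if it takes over 67 s, if anything falls off the work surface, if the arm or the gripper's body presses on something with over 40 N, if the wrist force passes 120 N, or if a joint passes its speed limit or range.

ROBOT

A 7-joint arm with a two-finger parallel gripper is mounted at the origin on a cart in front of the work surface, level with it; the furniture and walls round the work are solid. World frame = base frame: x ahead of the robot, y to its left, z up, the work surface at z = 0. Lengths are in mm, angles in rad, forces in N, time in s.
With the tool pointing down it reaches from about 400 to 875 mm from the base axis. Payload 4.4 kg.
Tool frame: the origin (TCP) lies midway between the tips of the shut fingers; the grasp point (between the pads) lies 19 mm behind it (ctrl.pinch_z is the distance from the TCP to the grasp point, in mm); z points along the fingers, y is the line along which they close (so a half turn about z gives the same grasp; the last joint's range is limited). The gripper opens to 85 mm and grips with 20 to 120 N. Pads are 22 mm wide; open, the fingers measure 114 mm over their backs; the gripper's body (76 mm by 85 mm) begins 54 mm behind the grasp point. The pads swing forward as they close: fully open they stand 13 mm farther back than shut.
Start: joints at [-1.243, 0.628, 0.038, 1.517, -0.027, 0.996, -0.02], TCP at [249.383, 600.271, 231.313] pointing down, gripper open.
Joint ranges: [-3.06, 3.06], [-0.37, 2.12], [-1.25, 1.32], [0.18, 2.47], [-1.1, 4.24], [0.23, 1.98], [-2.94, 2.94]. Speed limits (rad/s): [2.57, 2.57, 3.14, 3.14, 3.14, 3.14, 3.14].

INTERFACE

Orientations are given as [roll, pitch, yaw] about the fixed x, y, z axes, in that order (R = Rz(yaw) Ry(pitch) Rx(roll)).
In Python, from cell import read_state, cams, order, ctrl gives the robot as it stands.
- The arm moves only by the tool move_arm, never from a script. Its argument "targets" is text: rows parted by semicolons, each of 7 numbers parted by spaces: the gripper's target within -1 to 1 (fully open at 1, half-way at 0, shut at -1), then the shift along the tool's x, y, z in cm, then the turn, a rotation vector about the tool's x, y, z in degrees. A call has 1 to 5 rows; each row shifts and turns the commanded pose from where the row before left it, along the tool's axes as they then stand; what a row does not reach is not made up. A row lasts 1/12 s, in which the tool goes at most 41.7 mm and 7.16 degrees, less where a joint would pass 70% of its speed; a pose out of reach is approached as far as the arm can. A call with a gripper value outside its range is refused whole. The fingers move at their own pace and stop on an object; the grip force is fixed at half the most. Time passes only in rows, so rows that do not move let the fingers close. It gives the time, the measured TCP pose, the force, the opening and the grip force at its end, in the units of the state.
- read_state(): the state, without advancing time (a new reading comes with each control period).
- cams.get_image(name): name is "scene" or "top" or "wrist"; returns a dict with "color" (400x640x3 uint8, red, green, blue), "fovy" (degrees; the focal length in pixels is half the picture's height over the tangent of half this angle, whatever the lens; pixels are square), "cx", "cy" (the principal point, pixels), "k1" (the pictures are not rectified: a ray, as slopes to the right and down, at radius r is drawn at 1 + k1 r^2 times it, then the intrinsics apply), "rvec" (rotation vector, rad) and "tvec" (3), from world to camera coordinates, as OpenCV has them. Camera axes: x right, y down, z forward; pixel columns grow to the right and rows downward; lengths in mm; the calibration is good to about 2 mm. A picture is of the moment at which its call begins. There is no depth.
- order.finish_job(): hands the job in; it is judged then, once.
The state is a dict: "clock": time; "qpos": joint angles; "qd": joint speeds; "tau": joint torques, N m; "eef_pos": TCP position; "tool_rot": TCP orientation; "force": force on the tool from outside, world axes, zero at the start; "torque": the same for the moment, N m; "width": finger opening in mm; "gripper_force": force on a finger pad.
Only numpy, scipy, OpenCV 4.12 (cv2) and the standard library are available. Lean on these libraries where they do the work, as an engineer would, in place of code of your own. Each camera call takes 0.05 s, during which the arm holds its last target. There are 200 camera calls.

## Working session

There is one attempt and no reset: what is moved stays moved. The work goes in short steps, Python scripts to look and compute and a tool call to move; the robot and the scene stay as the last step left them, time stands still between calls to the robot, and variables do not carry over. Pictures are saved under pics/ and viewed, at most 10 in all, crops included, and the job is handed in when it is done.

Besides the shell and the picture viewer there is one more tool, called in YAML: its name, and indented under it one key for each argument. move_arm: Moves the arm, as the interface text tells. Its arguments: {"type":"object","properties":{"targets":{"type":"string"}},"required":["targets"]}

```bash
mkdir -p pics; ls; cat > h.py <<'E'
import numpy as np, cv2
from cell import read_state, cams, order, ctrl
def shot(n,fn=None):
    d=cams.get_image(n)
    if fn: cv2.imwrite(f'pics/{fn}.png',d['color'][:,:,::-1])
    return d
def K(d):
    f=200/np.tan(np.radians(d['fovy'])/2); return f
def ray(d,uv):
    f=K(d); x=(uv[0]-d['cx'])/f; y=(uv[1]-d['cy'])/f
    rd=np.hypot(x,y); r=rd
    for _ in range(30): r=rd/(1+d['k1']*r*r)
    s=r/rd if rd>0 else 1
    R=cv2.Rodrigues(np.array(d['rvec'],float))[0]; t=np.array(d['tvec'],float).ravel()
    v=R.T@np.array([x*s,y*s,1]); return -R.T@t, v/np.linalg.norm(v)
def onz(d,uv,z):
    o,v=ray(d,uv); return o+v*(z-o[2])/v[2]
def tri(rs):
    A=0;b=0
    for o,v in rs:
        P=np.eye(3)-np.outer(v,v); A=A+P; b=b+P@o
    p=np.linalg.solve(A,b); return p,[np.linalg.norm((np.eye(3)-np.outer(v,v))@(p-o)) for o,v in rs]
def proj(d,p):
    R=cv2.Rodrigues(np.array(d['rvec'],float))[0]; t=np.array(d['tvec'],float).ravel()
    c=R@np.asarray(p,float)+t; x,y=c[:2]/c[2]; s=1+d['k1']*(x*x+y*y); f=K(d)
    return np.array([d['cx']+f*x*s,d['cy']+f*y*s])
E
python3 - <<'E'
from h import *
import cv2
for n in ['top','scene','wrist']:
    d=shot(n,n+'0'); o,v=ray(d,(d['cx'],d['cy'])); print(n,d['fovy'],d['k1'],d['cx'],d['cy'],o.round(),v.round(2))
s=read_state(); print(s)
E
```

```text
pics
top 44.87370409598195 -0.11167770090396213 319.3094970930803 199.43035862798547 [ 447.   96. 1161.] [ 0.08 -0.01 -1.  ]
scene 47.033658147638725 -0.057355561366153746 316.9147849043413 200.73251009943993 [  88. -620.  651.] [ 0.45  0.69 -0.56]
wrist 68.66824042774891 -0.03690402432234935 318.61260182941123 192.8265816709096 [174. 632. 373.] [ 0.29 -0.12 -0.95]
{'clock': 0.15, 'qpos': array([-1.24279767,  0.62915556,  0.03847088,  1.51813964, -0.02698702,
        0.99628523, -0.01999753]), 'qd': array([-3.97488137e-04, -3.78460020e-03,  2.65054724e-03, -1.93982707e-03,
        9.10268594e-05,  1.56368438e-03,  2.92700782e-05]), 'tau': array([ 1.76387188e-03, -5.63803267e+01,  1.22775201e+00, -1.93651611e+01,
        1.11231365e-02,  7.47671264e-03, -1.91759040e-05]), 'eef_pos': array([249.20850849, 599.81709053, 230.58612567]), 'tool_rot': array([-3.14012377e+00,  3.23000853e-05,  2.74778533e+00]), 'force': array([-0.51659325,  0.23542042, -0.09071515]), 'torque': array([ 0.03726093, -0.03967027,  0.02214773]), 'gripper_force': 0.0, 'width': 85.5712156218594}
```

View pics/top0.png

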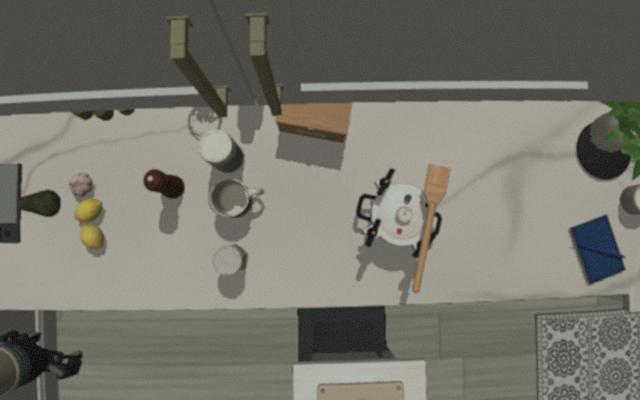

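View pics/scene0.png

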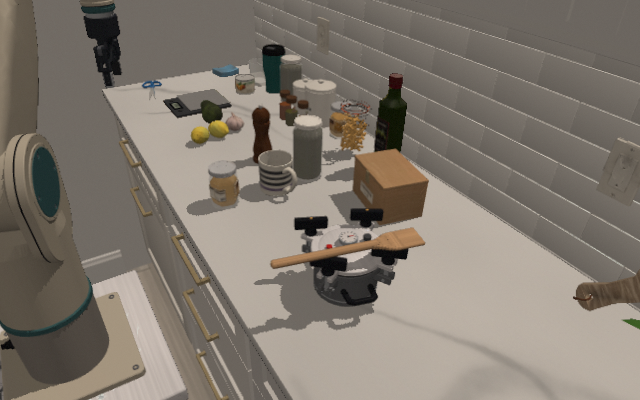

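```bash
python3 - <<'E'
from h import *
T=cv2.imread('pics/top0.png');S=cv2.imread('pics/scene0.png')
a=cv2.resize(T[155:300,340:465],None,fx=3.2,fy=3.2,interpolation=cv2.INTER_CUBIC)
b=cv2.resize(S[195:310,265:430],None,fx=2.4,fy=2.4,interpolation=cv2.INTER_CUBIC)
c=np.zeros((max(a.shape[0],b.shape[0]),a.shape[1]+b.shape[1],3),np.uint8)
c[:a.shape[0],:a.shape[1]]=a;c[:b.shape[0],a.shape[1]:]=b
cv2.imwrite('pics/m.png',c);print(c.shape)
d=cams.get_image('top')
for n,uv in dict(bladeend=(438,166),hend=(417,290),gaugeTop=(404,214)).items(): print(n,onz(d,uv,136).round())
for n,uv in dict(gripL=(363,207),gripR=(438,225)).items(): print(n,onz(d,uv,50).round())
for n,uv in dict(edge=(400,307),jar=(219,150),mug=(230,198),jam=(229,260),box=(345,140),back=(400,104)).items(): print(n,onz(d,uv,0).round())
for n,im in (('top',T),('scene',S)):
    h=cv2.cvtColor(im,cv2.COLOR_BGR2HSV)
    m=cv2.inRange(h,(5,90,90),(20,255,255))
    q,l,st,ce=cv2.connectedComponentsWithStats(m)
    print(n,[(st[i].tolist(),ce[i].round(1).tolist()) for i in range(1,q) if st[i][4]>150])
E
```

```text
(464, 796, 3)
bladeend [ 594. -171.  136.]
hend [ 331. -115.  136.]
gaugeTop [492. -93. 136.]
gripL [515. -15.  50.]
gripR [ 469. -188.   50.]
edge [ 276. -101.    0.]
jar [665. 326.   0.]
mug [547. 300.   0.]
jam [399. 304.   0.]
box [682.  19.   0.]
back [ 769. -120.    0.]
top [([276, 103, 75, 32, 1781], [316.5, 115.9]), ([413, 165, 36, 127, 1275], [430.4, 211.6])]
scene [([330, 108, 37, 43, 885], [348.9, 129.0]), ([355, 149, 73, 41, 1711], [390.6, 168.7]), ([210, 175, 29, 31, 526], [225.5, 188.9]), ([271, 228, 154, 40, 1618], [359.2, 246.8]), ([172, 233, 38, 50, 264], [187.2, 260.3]), ([183, 289, 35, 51, 222], [197.7, 316.2]), ([196, 352, 32, 48, 167], [208.7, 376.9])]
```

View pics/m.png

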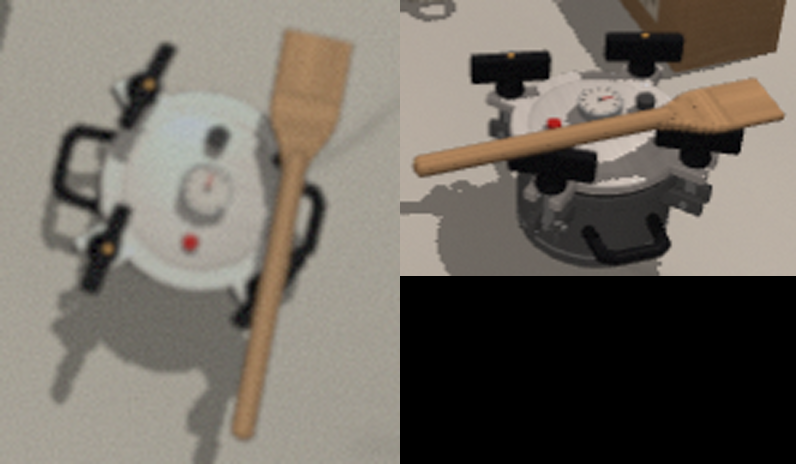

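move_arm:
  targets: "0 -3.2 -2.05 -0.75 0 0 0;0 -3.2 -2.05 -0.75 0 0 0;0 -3.2 -2.05 -0.75 0 0 0;0 -3.2 -2.05 -0.75 0 0 0"

```text
clock: 0.53
eef_pos: [336.7, 473.9, 261.3]
tool_rot: [-3.141, 0.0, 2.748]
force: [1.0, -0.1, -0.2]
width: 42.9
gripper_force: 0.0
```

move_arm:
  targets: "0 -3.2 -2.05 -0.75 0 0 0;0 -3.2 -2.05 -0.75 0 0 0;0 -3.2 -2.05 -0.75 0 0 0;0 -3.2 -2.05 -0.75 0 0 0"

```text
clock: 0.87
eef_pos: [423.5, 348.8, 291.7]
tool_rot: [-3.141, -0.0, 2.748]
force: [0.5, -0.0, 0.0]
width: 42.8
gripper_force: 0.0
```

move_arm:
  targets: "0 -1.8 -3.3 0 0 0 0;0 -1.8 -3.3 0 0 0 0;0 -1.8 -3.3 0 0 0 0;0 -1.8 -3.3 0 0 0 0"

```text
clock: 1.2
eef_pos: [438.6, 199.2, 291.3]
tool_rot: [3.142, 0.0, 2.748]
force: [0.7, -0.0, 0.4]
width: 42.8
gripper_force: 0.0
```

move_arm:
  targets: "0 -1.8 -3.3 0 0 0 0;0 -1.8 -3.3 0 0 0 0;0 -1.8 -3.3 0 0 0 0;0 -1.8 -3.3 0 0 0 0"

```text
clock: 1.53
eef_pos: [454.3, 49.8, 291.4]
tool_rot: [3.141, 0.0, 2.748]
force: [1.3, 0.3, 0.5]
width: 42.6
gripper_force: 0.0
```

move_arm:
  targets: "0 -1.8 -3.3 0 0 0 0;0 -1.8 -3.3 0 0 0 0;0 -1.8 -3.3 0 0 0 0;0 -1.8 -3.3 0 0 0 0;0 0 0 0 0 0 0"

```text
clock: 1.95
eef_pos: [470.2, -106.9, 291.7]
tool_rot: [-3.137, 0.003, 2.736]
force: [-0.1, -0.1, -0.2]
width: 42.8
gripper_force: 0.0
```

```bash
cat >> h.py <<'E'
def ends(im,roi=None):
    """turner mask -> minAreaRect long-axis end points"""
    h=cv2.cvtColor(im,cv2.COLOR_RGB2HSV); m=cv2.inRange(h,(5,90,90),(20,255,255))
    if roi: k=np.zeros_like(m); k[roi[1]:roi[3],roi[0]:roi[2]]=255; m&=k
    q,l,st,ce=cv2.connectedComponentsWithStats(m); i=1+np.argmax(st[1:,4])
    ys,xs=np.where(l==i); P=np.c_[xs,ys].astype(np.float32)
    vx,vy,x0,y0=cv2.fitLine(P,cv2.DIST_L2,0,.01,.01).ravel()
    t=(P-[x0,y0])@[vx,vy]; return np.array([[x0,y0]+np.array([vx,vy])*u for u in (t.min(),t.max())]), st[i]
def plan(p,yaw_deg=None,tip_z=None):
    s=read_state(); R=cv2.Rodrigues(np.eye(3))[0]
    from scipy.spatial.transform import Rotation as Ro
    R=Ro.from_euler('xyz',s['tool_rot']).as_matrix(); d=R.T@(np.array(p)-s['eef_pos'])/10
    y=np.degrees(s['tool_rot'][2]); out='tool shift cm %s |%.1f|'%(d.round(2),np.linalg.norm(d))
    if yaw_deg is not None: out+=' rz(first/after) %.1f'%(-((yaw_deg-y+180)%360-180))
    print(out)
E
python3 - <<'E'
from h import *
w=shot('wrist','w1')
T=shot('top'); S=shot('scene')
print(ends(T['color'],(400,150,470,300)), ends(S['color'],(260,220,430,275)),ends(w['color']))
print(read_state()['qpos'])
E
```

```text
(array([[430.03192, 202.55931],
       [439.99942, 166.34827]], dtype=float32), array([425, 165,  24,  38, 639], dtype=int32)) (array([[270.69208, 263.34668],
       [422.70276, 235.0349 ]], dtype=float32), array([ 271,  228,  154,   40, 1626], dtype=int32)) (array([[471.91803, 301.5594 ],
       [596.46716, 278.39233]], dtype=float32), array([ 471,  249,  121,   83, 7136], dtype=int32))
[-0.01246761  0.31808797  0.21239927  1.89813329 -0.08270624  0.93435276
  1.41475949]
```

View pics/w1.png

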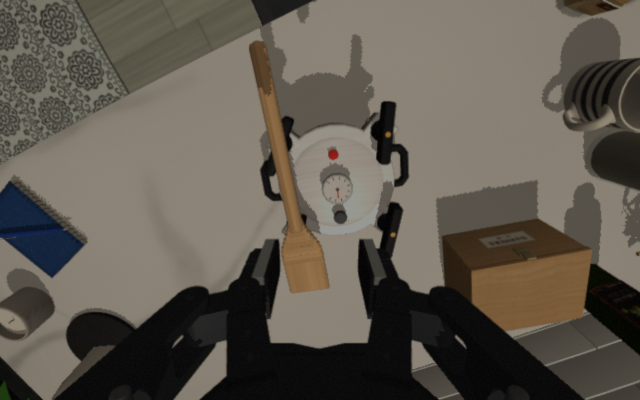

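```bash
python3 - <<'E'
from h import *
w=cams.get_image('wrist');T=cams.get_image('top');S=cams.get_image('scene')
for n,a,b,c in [('a',(393,234),(386.2,181.6),(367.1,209.6)),('b',(389,134),(373.8,232.5),(310.8,217.9)),('gauge',(337.5,190),(404.7,214.4),(348.3,237)),
 ('hend',(258,45),(416.5,289.5),(272,263)),('bend',(309,291),(438.5,166.5),(424,235))]:
    p,r=tri([ray(w,a),ray(T,b),ray(S,c)]);q,r2=tri([ray(w,a),ray(T,b)]); print(n,p.round(1),np.round(r,1),q.round(1))
E
```

```text
a [565.5 -53.5 133.7] [7.6 5.3 4. ] [558.7 -51.2 151.7]
b [456.6 -22.7 134.9] [7.6 5.2 3.5] [452.4 -22.1 168.4]
gauge [495.5 -92.8 120.3] [7.2 5.9 2.8] [489.  -87.8 152.2]
hend [ 333.  -107.3  140.4] [6.6 6.1 0.8] [342.6 -97.2 201.2]
bend [ 600.2 -171.5  134.3] [6.6 7.5 8. ] [ 591.2 -164.7  148.2]
```

```bash
python3 - <<'E'
from h import *
w=cams.get_image('wrist');T=cams.get_image('top');S=cams.get_image('scene')
for n,a,b,c in [('a',(393,234),(386.2,181.6),(367.1,209.6)),('b',(389,134),(373.8,232.5),(310.8,217.9)),('gauge',(337.5,190),(404.7,214.4),(348.3,237)),
 ('hend',(258,45),(416.5,289.5),(272,263)),('bend',(309,291),(438.5,166.5),(424,235))]:
    R=[ray(w,a),ray(T,b),ray(S,c)]
    for i,j in ((0,1),(0,2),(1,2)): p,r=tri([R[i],R[j]]); print(n,i,j,p.round(1),np.round(r,1))
    print([onz(d,u,136).round(1)[:2] for d,u in ((w,a),(T,b),(S,c))])
o,v=ray(w,(w['cx'],w['cy']));print(o,v,read_state()['eef_pos'],read_state()['tool_rot'])
print('tip proj wrist',proj(w,read_state()['eef_pos']))
E
```

```text
a 0 1 [558.  -50.1 153.8] [5.4 5.4]
a 0 2 [576.7 -43.6 120.1] [2. 2.]
a 1 2 [563.9 -58.8 135. ] [1.6 1.6]
[array([565.4, -44.2]), array([562.5, -57.7]), array([564.6, -60.4])]
b 0 1 [452.  -21.5 171.8] [3. 3.]
b 0 2 [462.4 -12.7 122.9] [3. 3.]
b 1 2 [455.4 -28.  135.6] [0.8 0.8]
[array([457. , -13.7]), array([454.7, -27.5]), array([455.9, -28.8])]
gauge 0 1 [488.6 -86.6 155.2] [4.9 4.9]
gauge 0 2 [502.6 -85.5 109.9] [1.5 1.5]
gauge 1 2 [493.  -97.9 122.9] [1.3 1.3]
[array([492.6, -83.3]), array([491.4, -94.8]), array([ 484.1, -111.4])]
hend 0 1 [343.4 -96.  205.5] [5.4 5.4]
hend 0 2 [ 334.2 -101.3  134.7] [2. 2.]
hend 1 2 [ 332.1 -112.4  144.1] [0.8 0.8]
[array([ 332.8, -100.1]), array([ 331.9, -114.4]), array([ 335.2, -103.9])]
bend 0 1 [ 591.1 -163.4  149.2] [5.4 5.4]
bend 0 2 [ 612.6 -167.5  124.4] [4. 4.]
bend 1 2 [ 597.4 -176.   138.4] [6.4 6.4]
[array([ 600. , -162.1]), array([ 592.6, -172.4]), array([ 606.5, -176.2])]
[394.94134671 -64.92033634 434.07363671] [ 0.29536776 -0.12184624 -0.94758186] [470.44737611 -96.82128434 291.30820147] [ 3.14134259e+00 -1.54254409e-04  2.75002833e+00]
tip proj wrist [317.33245461 250.86815955]
```

```bash
cat >> h.py <<'E'
def dots(d,roi,lo=(10,100,90),hi=(30,255,255),amax=60):
    h=cv2.cvtColor(d['color'],cv2.COLOR_RGB2HSV); m=cv2.inRange(h,lo,hi); k=np.zeros_like(m);x0,y0,x1,y1=roi;k[y0:y1,x0:x1]=255;m&=k
    q,l,st,ce=cv2.connectedComponentsWithStats(m); return [(ce[i].round(1),int(st[i][4])) for i in range(1,q) if 2<=st[i][4]<amax]
def handle_line(d,roi):
    h=cv2.cvtColor(d['color'],cv2.COLOR_RGB2HSV); m=cv2.inRange(h,(5,70,60),(22,255,255)); k=np.zeros_like(m);x0,y0,x1,y1=roi;k[y0:y1,x0:x1]=255;m&=k
    m=cv2.morphologyEx(m,cv2.MORPH_CLOSE,np.ones((3,3)));q,l,st,ce=cv2.connectedComponentsWithStats(m); i=1+np.argmax(st[1:,4]); return st[i],ce[i],(l==i)
E
python3 - <<'E'
from h import *
w=shot('wrist','w2');T=cams.get_image('top');S=cams.get_image('scene')
print('w',dots(w,(370,60,430,300)),'T',dots(T,(360,170,400,245)),'S',dots(S,(295,200,380,228)))
st,ce,m=handle_line(w,(200,20,340,300));print(st,ce)
for v in range(st[1],st[1]+st[3],20):
    xs=np.where(m[v])[0]; print(v,xs.min(),xs.max(),onz(w,(xs.min(),v),147).round(1)[:2],onz(w,(xs.max(),v),147).round(1)[:2])
E
```

```text
w [(array([378., 139.]), 21), (array([382.5, 238.5]), 16)] T [(array([386., 181.]), 9), (array([373.1, 232.1]), 8)] S [(array([366.8, 209.4]), 5), (array([310.8, 217.4]), 5)]
[ 240   45   80  252 5221] [278.26144417 189.28710975]
45 245 251 [ 330.6 -110. ] [ 332.7 -105. ]
65 243 259 [ 344.9 -119.1] [ 350.5 -105.7]
85 247 263 [ 361.8 -123.5] [ 367.5 -109.8]
105 251 268 [ 379.3 -128. ] [ 385.5 -113.2]
125 256 271 [ 397.8 -131.8] [ 403.4 -118.5]
145 260 275 [ 416.7 -136.7] [ 422.4 -123.1]
165 264 280 [ 436.4 -141.8] [ 442.5 -127. ]
185 269 284 [ 457.3 -146.2] [ 463.2 -132. ]
205 273 288 [ 478.8 -151.8] [ 484.8 -137.3]
225 278 292 [ 501.7 -156.7] [ 507.4 -142.8]
245 279 308 [ 524.1 -166. ] [ 536.2 -136.4]
265 280 314 [ 547.6 -175.7] [ 562.3 -140.1]
285 278 318 [ 571.2 -189.3] [ 588.9 -146.2]
```

```bash
python3 - <<'E'
from h import *
w=cams.get_image('wrist');T=cams.get_image('top');S=cams.get_image('scene')
for n,a,b,c in [('a',(382.5,238.5),(386,181),(366.8,209.4)),('b',(378,139),(373.1,232.1),(310.8,217.4)),('bot',(245,50),(416.5,290),(271.5,263))]:
    p,r=tri([ray(w,a),ray(T,b),ray(S,c)]); print(n,p.round(1),np.round(r,1))
# height of handle: for a wrist centre point, vary z, compare with top & scene centrelines
st,ce,mt=handle_line(T,(405,205,445,295)); ss,_,ms=handle_line(S,(265,230,390,275)); print(st,ss)
for z in (136,140,144,148):
    p=onz(w,(276.5,185),z); u=proj(T,p); v=proj(S,p)
    xs=np.where(mt[int(round(u[1]))])[0]; ys=np.where(ms[:,int(round(v[0]))])[0]
    print(z,p.round(1),'top dx',u[0]-xs.mean(),'scene dy',v[1]-ys.mean(),len(xs),len(ys))
plan((462,-139.5,160),166.5); plan((462,-139.5,137),166.5)
E
```

```text
a [565.1 -58.1 135.6] [1.4 1.5 0.7]
b [456.8 -26.5 135.6] [1.  1.3 0.4]
bot [ 332.  -112.4  143.9] [1.7 0.4 1.6]
[413 236  17  56 396] [ 271  232  119   37 1153]
136 [ 462.7 -142.6  136. ] top dx nan scene dy 2.8260002415927374 0 9
140 [ 461.8 -141.6  140. ] top dx nan scene dy 0.8833266392476276 0 9
144 [ 460.9 -140.5  144. ] top dx nan scene dy -2.0693315666312913 0 9
148 [ 460.  -139.5  148. ] top dx nan scene dy -4.032037841382021 0 9
tool shift cm [-0.83 -4.17 13.13] |13.8| rz(first/after) -9.0
tool shift cm [-0.83 -4.17 15.43] |16.0| rz(first/after) -9.0<stdin>:10: RuntimeWarning: Mean of empty slice.
  ret = ret.dtype.type(ret / rcount)
```

move_arm:
  targets: "0 -0.17 -0.86 2.6 0 0 0;0 -0.17 -0.86 2.6 0 0 0;0 -0.17 -0.86 2.6 0 0 0;0 -0.17 -0.86 2.6 0 0 0;0 -0.17 -0.86 2.6 0 0 0"

```text
clock: 3.12
eef_pos: [461.8, -141.3, 160.3]
tool_rot: [3.142, 0.001, 2.748]
force: [-0.2, -0.9, -0.2]
width: 42.8
gripper_force: 0.0
```

move_arm:
  targets: "0 0 0 0 0 0 -4.5;0 0 0 0 0 0 -4.5;0 0 0 0 0 0 0;0 0 0 0 0 0 0;0 0 0 0 0 0 0"

```text
clock: 3.53
eef_pos: [462.0, -141.0, 161.6]
tool_rot: [3.142, 0.001, 2.903]
force: [-0.1, 0.0, 0.2]
width: 43.1
gripper_force: 0.0
```

```bash
python3 - <<'E'
from h import *
w=shot('wrist','w3'); plan((462,-141,137),166.5)
st,ce,m=handle_line(w,(200,20,420,330));print(st)
for v in range(st[1],st[1]+st[3],25):
    xs=np.where(m[v])[0]
    a=onz(w,(xs.min(),v),145)[:2];b=onz(w,(xs.max(),v),145)[:2]; print(v,((a+b)/2).round(1),np.linalg.norm(a-b).round(1))
E
```

```text
tool shift cm [ 0.   -0.01  2.46] |2.5| rz(first/after) -0.1
[ 289   20   61  310 9266]
20 [ 349.  -113.9] 15.0
45 [ 359.8 -116.5] 15.3
70 [ 371.1 -119. ] 15.2
95 [ 382.9 -121.9] 15.5
120 [ 395.1 -125.1] 15.4
145 [ 408.1 -128. ] 15.3
170 [ 421.8 -131.3] 14.6
195 [ 436.1 -134.9] 15.0
220 [ 451.5 -138.3] 14.8
245 [ 467.7 -142.2] 15.3
270 [ 484.9 -146.8] 15.2
295 [ 503.6 -150.6] 15.7
320 [ 523.6 -155.5] 35.3
```

move_arm:
  targets: "0 0 0 1.2 0 0 0;0 0 0 0.9 0 0 0;0 0 0 0.35 0 0 0;0 0 0 0 0 0 0;-1 0 0 0 0 0 0"

```text
clock: 4.0
eef_pos: [461.6, -140.9, 136.7]
tool_rot: [-3.142, -0.001, 2.905]
force: [-0.3, -1.4, 0.8]
width: 31.9
gripper_force: 0.0
```

move_arm:
  targets: "-1 0 0 0 0 0 0;-1 0 0 0 0 0 0;-1 0 0 0 0 0 0;-1 0 0 0 0 0 0"

```text
clock: 4.33
eef_pos: [462.0, -141.0, 137.3]
tool_rot: [3.142, 0.001, 2.905]
force: [-0.3, 0.8, 3.1]
width: 13.8
gripper_force: 59.2
```

move_arm:
  targets: "-1 0 0 -0.4 0 0 0;-1 0 0 -1 0 0 0;-1 0 0 -1.6 0 0 0;-1 0 0 -1.6 0 0 0;-1 0 0 -0.9 0 0 0"

```text
clock: 4.75
eef_pos: [462.3, -141.2, 193.3]
tool_rot: [-3.142, 0.002, 2.905]
force: [0.4, 0.6, -0.7]
width: 14.2
gripper_force: 58.7
```

move_arm:
  targets: "-1 -0.4 -1 0 0 0 0;-1 -0.8 -2.2 0 0 0 0;-1 -0.9 -2.7 0 0 0 0;-1 -0.9 -2.7 0 0 0 0;-1 -0.9 -2.7 0 0 0 0"

```text
clock: 5.17
eef_pos: [472.6, -261.9, 191.0]
tool_rot: [-3.141, -0.001, 2.905]
force: [0.1, -0.6, -1.2]
width: 13.9
gripper_force: 58.7
```

move_arm:
  targets: "-1 -0.9 -2.7 0 0 0 0;-1 -0.8 -2 0 0 0 0;-1 -0.4 -1 0 0 0 0;-1 0 0 0 0 0 0;-1 0 0 0 0 0 0"

```text
clock: 5.58
eef_pos: [479.6, -319.7, 190.9]
tool_rot: [3.14, -0.002, 2.904]
force: [0.6, -0.1, -0.4]
width: 13.9
gripper_force: 58.7
```

```bash
python3 - <<'E'
from h import *
T=shot('top');S=shot('scene')
a=T['color'][150:310,340:560];b=S['color'][150:400,250:560]
a=cv2.resize(a,None,fx=2,fy=2);c=np.zeros((320,440+310,3),np.uint8);c[:,:440]=a;c[:250,440:]=b
cv2.imwrite('pics/m2.png',c[:,:,::-1]);s=read_state();print(s['eef_pos'],s['width'],s['force'])
E
```

```text
[ 480.15624885 -318.1486901   191.31930044] 14.099304147896655 [0.45925389 0.32869487 0.81151438]
```

View pics/m2.png

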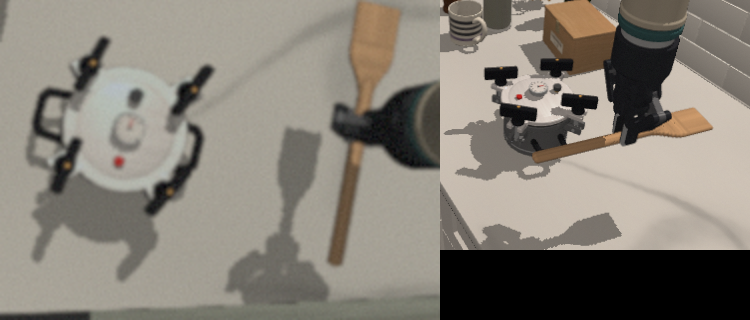

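move_arm:
  targets: "-1 0 0 1.5 0 0 0;-1 0 0 3.5 0 0 0;-1 0 0 4 0 0 0;-1 0 0 4 0 0 0;-1 0 0 2 0 0 0"

```text
clock: 6.1
eef_pos: [478.5, -316.5, 38.1]
tool_rot: [3.139, -0.005, 2.908]
force: [-0.4, 1.1, 0.6]
width: 13.9
gripper_force: 58.7
```

move_arm:
  targets: "-1 0 0 1 0 0 0;-1 0 0 0.8 0 0 0;-1 0 0 0.7 0 0 0;-1 0 0 0.4 0 0 0;-1 0 0 0.2 0 0 0"

```text
clock: 6.52
eef_pos: [480.9, -320.4, 11.4]
tool_rot: [-3.141, 0.002, 2.905]
force: [0.1, 0.2, -0.2]
width: 13.9
gripper_force: 58.7
```

move_arm:
  targets: "-1 0 0 0.2 0 0 0;-1 0 0 0.15 0 0 0;-1 0 0 0 0 0 0;-1 0 0 0 0 0 0"

```text
clock: 6.85
eef_pos: [480.4, -320.4, 7.7]
tool_rot: [-3.141, 0.001, 2.905]
force: [0.4, 0.5, -0.7]
width: 14.3
gripper_force: 58.7
```

move_arm:
  targets: "-1 0 0 0.2 0 0 0;-1 0 0 0.15 0 0 0;-1 0 0 0.1 0 0 0;-1 0 0 0 0 0 0;-1 0 0 0 0 0 0"

```text
clock: 7.27
eef_pos: [480.1, -320.2, 2.7]
tool_rot: [3.141, -0.0, 2.905]
force: [0.2, 0.1, -0.5]
width: 13.8
gripper_force: 58.7
```

move_arm:
  targets: "-1 0 0 0.07 0 0 0;-1 0 0 0.05 0 0 0;-1 0 0 0 0 0 0;-1 0 0 0 0 0 0"

```text
clock: 7.6
eef_pos: [480.2, -320.3, 2.1]
tool_rot: [-3.142, 0.0, 2.905]
force: [-1.4, 0.2, 5.6]
width: 13.8
gripper_force: 59.4
```

move_arm:
  targets: "-0.5 0 0 0 0 0 0;-0.4 0 0 0 0 0 0;-0.2 0 0 0 0 0 0;0 0 0 0 0 0 0;0 0 0 0 0 0 0"

```text
clock: 8.02
eef_pos: [480.1, -320.3, 1.4]
tool_rot: [3.142, -0.0, 2.905]
force: [0.0, 0.5, -0.2]
width: 42.9
gripper_force: 0.0
```

move_arm:
  targets: "0 0 0 -1 0 0 0;0 0 0 -3 0 0 0;0 0 0 -4 0 0 0;0 0 0 -4 0 0 0;0 0 0 -4 0 0 0"

```text
clock: 8.43
eef_pos: [479.7, -320.1, 163.8]
tool_rot: [3.142, -0.0, 2.905]
force: [0.5, 0.6, -0.3]
width: 42.8
gripper_force: 0.0
```

move_arm:
  targets: "0 0 0 -4 0 0 0;0 0 0 -1.5 0 0 0;0 0 0 0 0 0 0;0 0 0 0 0 0 0"

```text
clock: 8.77
eef_pos: [480.5, -320.4, 218.2]
tool_rot: [-3.141, 0.003, 2.905]
force: [-0.1, 0.8, -0.1]
width: 43.0
gripper_force: 0.0
```

```bash
cat >> h.py <<'E'
def bars(d,cent,z=135,R=40):
    """dark T-bar direction near each predicted centre, world deg, from the dark mask's plane points"""
    g=cv2.cvtColor(d['color'],cv2.COLOR_RGB2GRAY); out={}
    for n,c in cent.items():
        P=[]
        u=proj(d,(*c,z)); k=90
        for v in range(max(0,int(u[1])-k),min(400,int(u[1])+k)):
            for x in range(max(0,int(u[0])-k),min(640,int(u[0])+k)):
                if g[v,x]<40:
                    p=onz(d,(x,v),z)[:2]
                    if np.hypot(*(p-c))<R: P.append(p)
        P=np.float32(P)
        if len(P)<20: out[n]=None; continue
        vx,vy,x0,y0=cv2.fitLine(P,cv2.DIST_HUBER,0,.01,.01).ravel(); out[n]=(round(float(np.degrees(np.arctan2(vy,vx))),1),x0.round(1),y0.round(1),len(P))
    return out
E
python3 - <<'E'
from h import *
C=dict(a=(565,-58),b=(457,-26.5),c=(425,-135),d=(533.5,-166.7))
T=shot('top');S=shot('scene');w=shot('wrist')
print(dots(T,(360,165,445,260)),dots(S,(290,205,410,280)))
for n in 'abcd': print(n,proj(T,(*C[n],136)).round(1),proj(S,(*C[n],136)).round(1))
print(bars(T,C)); 
print('turner',[onz(T,e,5).round() for e in ends(T['color'],(440,140,570,310))[0]])
s=read_state(); print(s['eef_pos'],s['qpos'])
E
```

```text
[(array([386., 181.]), 9), (array([437. , 194.3]), 7), (array([373.1, 232.1]), 8), (array([424.8, 245.8]), 6)] [(array([366.8, 209.2]), 6), (array([311. , 217.5]), 6), (array([390. , 245.5]), 6), (array([328.3, 256.4]), 7)]
a [386.3 180.4] [366.5 208.9]
b [373.3 231.4] [310.7 217.1]
c [424.6 245.1] [327.7 255.6]
d [437.2 193.9] [389.4 245.2]
{'a': (-31.5, np.float32(561.3), np.float32(-54.4), 87), 'b': (-22.4, np.float32(452.9), np.float32(-22.3), 118), 'c': (-45.0, np.float32(429.5), np.float32(-135.5), 141), 'd': (-39.4, np.float32(531.6), np.float32(-161.9), 108)}
turner [array([ 348., -290.,    5.]), array([ 610., -352.,    5.])]
[ 479.18620135 -319.56163912  215.26957676] [ 0.4473136   0.54458074  0.14162289  1.7476853  -0.09670398  0.85916017
  1.96624463]
```

move_arm:
  targets: "0 1 3.05 -0.8 0 0 0;0 1 3.05 -0.8 0 0 0;0 1 3.05 -0.8 0 0 0;0 1 3.05 -0.8 0 0 0;0 1 3.05 -0.8 0 0 0"

```text
clock: 9.33
eef_pos: [466.1, -158.6, 255.4]
tool_rot: [3.141, -0.003, 2.904]
force: [1.8, 1.5, -0.2]
width: 42.7
gripper_force: 0.0
```

move_arm:
  targets: "0 1 3.05 -0.8 0 0 0;0 1 2.8 -0.8 0 0 0;0 0 0 0 0 0 0;0 0 0 0 0 0 0;0 0 0 0 0 0 0"

```text
clock: 9.75
eef_pos: [461.1, -99.3, 271.7]
tool_rot: [-3.141, -0.002, 2.905]
force: [0.7, -0.2, -0.6]
width: 42.7
gripper_force: 0.0
```

```bash
python3 - <<'E'
from h import *
C=dict(a=(565,-58),b=(457,-26.5),c=(425,-135),d=(533.5,-166.7))
T=shot('top');S=shot('scene');w=shot('wrist','w4')
D=dots(w,(200,40,440,330));print(D)
td=dict(a=(386,181),d=(437,194.3),b=(373.1,232.1),c=(424.8,245.8));sd=dict(a=(366.8,209.2),b=(311,217.5),d=(390,245.5),c=(328.3,256.4))
for n in 'abcd':
    u=proj(w,(*C[n],136)); q=[x for x,_ in D if np.hypot(*(x-u))<12]
    if q: p,r=tri([ray(w,q[0]),ray(T,td[n]),ray(S,sd[n])]); print(n,u,p.round(1),np.round(r,1))
    else: print(n,u,'none',[t.round(1) if 0 else t for t in tri([ray(T,td[n]),ray(S,sd[n])])])
print(bars(w,C,R=34),read_state()['eef_pos'])
E
```

```text
[(array([275., 156.]), 21), (array([391.9, 160.8]), 23)]
a [378.54104789 261.16373332] none [array([564.60087356, -57.98015413, 135.3123663 ]), [np.float64(0.9133641813806038), np.float64(0.9133641813805417)]]
b [391.38118038 160.02914631] [457.  -26.4 135.4] [1.  1.4 0.7]
c [274.58974739 154.41184764] [ 425.3 -135.6  135. ] [1.5 1.7 0.5]
d [274.903783   257.21444172] none [array([ 533.40436617, -167.02395786,  135.47857626]), [np.float64(0.922246611294446), np.float64(0.9222466112944687)]]
{'a': (-23.3, np.float32(562.3), np.float32(-58.8), 1204), 'b': (-17.0, np.float32(455.2), np.float32(-28.5), 1263), 'c': (-48.2, np.float32(425.2), np.float32(-134.6), 966), 'd': (-37.0, np.float32(532.2), np.float32(-166.6), 930)} [ 461.20276778 -100.17236683  271.87316367]
```

View pics/w4.png

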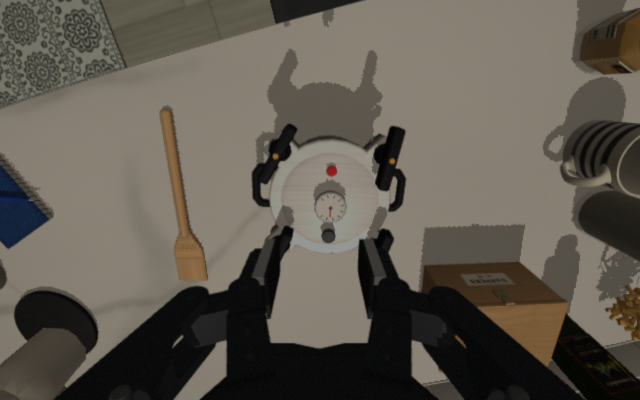

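```bash
python3 - <<'E'
from h import *
w=cams.get_image('wrist');T=cams.get_image('top')
def ang(d,p,q):
    a=onz(d,p,136)[:2];b=onz(d,q,136)[:2];v=b-a; return np.degrees(np.arctan2(v[1],v[0])).round(1),np.hypot(*v).round(1),((a+b)/2).round(1)
print('c',ang(w,(292,127),(263,181)),'b',ang(w,(399,127),(383,190)))
# top: brightness-free dark-pixel line through the dot, within +-8 px band
g=cv2.cvtColor(T['color'],cv2.COLOR_RGB2GRAY)
C=dict(a=(564.8,-58),b=(457,-26.5),c=(425.2,-135.3),d=(533.4,-167))
for n,c in C.items():
    best=[]
    for th in np.arange(-75,15,1.):
        s=0
        for r in np.arange(-31,31.1,2):
            for o in (-4,-2,0,2,4):
                t=np.radians(th); p=(c[0]+r*np.cos(t)-o*np.sin(t),c[1]+r*np.sin(t)+o*np.cos(t),135)
                u=proj(T,p); s+=cv2.getRectSubPix(g,(1,1),(float(u[0]),float(u[1])))[0,0]
        best.append((s,th))
    best.sort(); print(n,[b[1] for b in best[:5]])
plan((425.2,-135.3,165))
E
```

```text
c (np.float64(-43.6), np.float64(60.7), array([ 426. , -132.8])) b (np.float64(-23.6), np.float64(63.1), array([456.5, -27. ]))
a [np.float64(-63.0), np.float64(-26.0), np.float64(-72.0), np.float64(-65.0), np.float64(-30.0)]
b [np.float64(-71.0), np.float64(-29.0), np.float64(-21.0), np.float64(-10.0), np.float64(-6.0)]
c [np.float64(-60.0), np.float64(-55.0), np.float64(0.0), np.float64(-51.0), np.float64(-72.0)]
d [np.float64(-50.0), np.float64(-25.0), np.float64(-73.0), np.float64(-37.0), np.float64(-36.0)]
tool shift cm [ 2.66 -4.29 10.71] |11.8|<stdin>:16: RuntimeWarning: overflow encountered in scalar add
```

move_arm:
  targets: "0 0.66 -1.07 2.65 0 0 0;0 0.66 -1.07 2.65 0 0 0;0 0.66 -1.07 2.65 0 0 0;0 0.66 -1.07 2.65 0 0 0;0 0 0 0 0 0 6.1"

```text
clock: 10.42
eef_pos: [420.7, -135.8, 162.7]
tool_rot: [-3.139, -0.009, 2.793]
force: [-1.9, 0.0, 0.4]
width: 42.5
gripper_force: 0.0
```

move_arm:
  targets: "0 0 0 0 0 0 6.1;0 0 0 0 0 0 6.1;0 0 0 0 0 0 6.1;0 0 0 0 0 0 6;0 0 0 0 0 0 0"

```text
clock: 10.83
eef_pos: [425.8, -134.8, 166.4]
tool_rot: [-3.141, 0.0, 2.371]
force: [-0.5, 1.1, -0.2]
width: 42.4
gripper_force: 0.0
```

```bash
python3 - <<'E'
from h import *
w=shot('wrist','w5'); plan((425.2,-135.3,110),136); print(dots(w,(240,150,400,330)),proj(w,(425.2,-135.3,136)));print(read_state()['qpos'])
E
```

```text
tool shift cm [ 0.   -0.09  5.64] |5.6| rz(first/after) 0.1
[(array([318.6, 227.7]), 53), (array([270.2, 328.2]), 11)] [316.65838372 226.78100676]
[ 0.04817547  0.46264497  0.27126713  2.13723042 -0.2230662   0.56804866
  1.28566008]
```

View pics/w5.png

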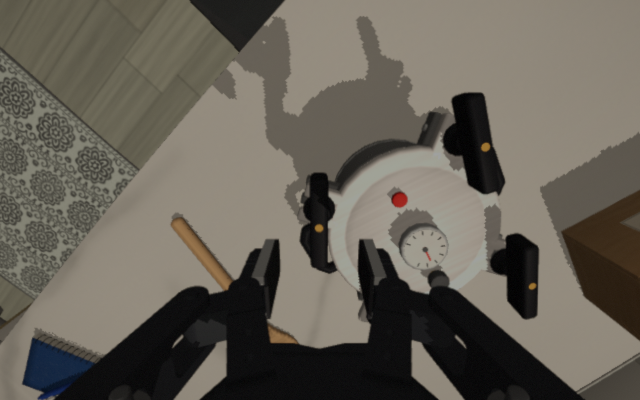

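move_arm:
  targets: "0 0 -0.05 1.5 0 0 0;0 0 0 2.2 0 0 0;0 0 0 1.4 0 0 0;0 0 0 0.5 0 0 0;0 0 0 0 0 0 0"

```text
clock: 11.3
eef_pos: [424.8, -134.6, 109.6]
tool_rot: [-3.141, -0.002, 2.376]
force: [0.2, -0.8, -0.9]
width: 42.7
gripper_force: 0.0
```

move_arm:
  targets: "-1 0 0 0 0 0 0;-1 0 0 0 0 0 0;-1 0 0 0 0 0 0;-1 0 0 0 0 0 0;-1 0 0 0 0 0 0"

```text
clock: 11.72
eef_pos: [426.0, -134.9, 111.4]
tool_rot: [3.141, 0.002, 2.374]
force: [-0.4, -1.6, 4.9]
width: 10.7
gripper_force: 58.3
```

move_arm:
  targets: "-1 0 0 0.01 0 0 3;-1 0 0 0.02 0 0 6;-1 0 0 0.02 0 0 6;-1 0 0 0.02 0 0 6;-1 0 0 0.02 0 0 6"

```text
clock: 12.13
eef_pos: [426.1, -134.9, 110.5]
tool_rot: [3.14, 0.001, 1.898]
force: [-2.3, -1.2, 8.4]
width: 11.1
gripper_force: 58.6
```

move_arm:
  targets: "-1 0 0 0.02 0 0 6;-1 0 0 0.02 0 0 6;-1 0 0 0.02 0 0 6;-1 0 0 0.01 0 0 6;-1 0 0 0.02 0 0 6"

```text
clock: 12.55
eef_pos: [426.1, -134.9, 109.7]
tool_rot: [3.14, 0.0, 1.375]
force: [-0.8, -0.8, 9.3]
width: 10.7
gripper_force: 58.8
```

move_arm:
  targets: "-1 0 0 0.02 0 0 6;-1 0 0 0.02 0 0 6;-1 0 0 0.02 0 0 6;-1 0 0 0.01 0 0 6;-1 0 0 0.02 0 0 6"

```text
clock: 12.97
eef_pos: [426.1, -135.0, 108.9]
tool_rot: [3.14, -0.001, 0.851]
force: [-1.7, -0.6, 10.0]
width: 10.7
gripper_force: 58.9
```

```bash
python3 - <<'E'
from h import *
s=read_state(); print(s['torque'],s['force'],s['eef_pos'],np.degrees(s['tool_rot']),s['qpos'],s['width'])
E
```

```text
[-0.18266119  0.47276954  0.07372431] [-1.68987247 -0.55483381  9.98477427] [ 426.14305875 -134.95901536  108.8515255 ] [ 1.79897022e+02 -5.82076939e-02  4.87650195e+01] [-0.17391439  0.64632217  0.62487579  2.19315026 -0.77228363  0.52974179
  0.32708288] 10.723723695093847
```

move_arm:
  targets: "-1 0 0 0.02 0 0 6;-1 0 0 0.02 0 0 6;-1 0 0 0.02 0 0 6;-1 0 0 0.01 0 0 6;-1 0 0 0.02 0 0 6"

```text
clock: 13.38
eef_pos: [426.2, -135.0, 108.0]
tool_rot: [3.14, -0.002, 0.327]
force: [-2.1, -1.0, 11.4]
width: 10.8
gripper_force: 59.0
```

move_arm:
  targets: "-1 0 0 0.02 0 0 6;-1 0 0 0.02 0 0 6;-1 0 0 0.02 0 0 6;-1 0 0 0.01 0 0 6;-1 0 0 0.02 0 0 4"

```text
clock: 13.8
eef_pos: [426.1, -135.0, 107.2]
tool_rot: [3.141, -0.002, -0.161]
force: [-2.4, -0.6, 14.6]
width: 10.9
gripper_force: 59.4
```

move_arm:
  targets: "-1 0 0 0.01 0 0 3;-1 0 0 0 0 0 2;-1 0 0 0 0 0 2;-1 0 0 0 0 0 0;-1 0 0 0 0 0 0"

```text
clock: 14.22
eef_pos: [426.1, -135.0, 107.0]
tool_rot: [-3.142, -0.002, -0.279]
force: [-2.0, -0.0, 12.3]
width: 11.0
gripper_force: 59.2
```

```bash
python3 - <<'E'
from h import *
s=read_state(); print(s['torque'],s['force'],s['eef_pos'],np.degrees(s['tool_rot']),s['qpos'],s['width'])
E
```

```text
[ 0.05798475  0.48543397 -0.07010305] [-2.03912286e+00 -9.68933160e-03  1.22531083e+01] [ 426.14260635 -135.00936521  107.03365901] [-1.79994830e+02 -1.15458930e-01 -1.59581116e+01] [-0.33388625  0.76306824  0.91665837  2.19821539 -1.02102066  0.69923216
 -0.53302685] 10.978789592615305
```

move_arm:
  targets: "-1 0 0 0 0 0 2;-1 0 0 0 0 0 2;-1 0 0 0 0 0 2;-1 0 0 0 0 0 0"

```text
clock: 14.55
eef_pos: [426.2, -135.1, 107.0]
tool_rot: [3.141, -0.002, -0.38]
force: [-1.8, 0.0, 12.8]
width: 10.4
gripper_force: 80.4
```

```bash
python3 - <<'E'
from h import *
s=read_state(); print(s['torque'],s['force'],s['eef_pos'],np.degrees(s['tool_rot']),s['qpos'],s['width'])
E
```

```text
[-0.10356041  0.55495476  1.12627936] [-1.7796774   0.04762199 12.82126386] [ 426.17570401 -135.05032684  107.04598675] [ 1.79971020e+02 -8.60444513e-02 -2.17650441e+01] [-0.34277095  0.77199809  0.93429956  2.19779783 -1.03129234  0.71209616
 -0.62300516] 10.426433009248976
```

move_arm:
  targets: "0 0 0 0 0 0 -2;0 0 0 0 0 0 0;0 0 0 0 0 0 0;0 0 0 -1.5 0 0 0;0 0 0 -2.5 0 0 0"

```text
clock: 14.97
eef_pos: [424.3, -133.6, 145.0]
tool_rot: [3.142, 0.004, -0.349]
force: [-0.2, 0.8, 0.6]
width: 42.4
gripper_force: 0.0
```

move_arm:
  targets: "0 0 0 -2 0 0 -7;0 0 0 0 0 0 -7;0 0 0 0 0 0 -7;0 0 0 0 0 0 -7;0 0 0 0 0 0 -7"

```text
clock: 15.38
eef_pos: [425.7, -134.1, 166.1]
tool_rot: [-3.141, -0.0, 0.268]
force: [-0.3, 0.1, 0.8]
width: 42.8
gripper_force: 0.0
```

move_arm:
  targets: "0 0 0 0 0 0 -7;0 0 0 0 0 0 -7;0 0 0 0 0 0 -7;0 0 0 0 0 0 -7;0 0 0 0 0 0 -7"

```text
clock: 15.8
eef_pos: [425.6, -134.3, 165.9]
tool_rot: [-3.141, -0.0, 0.879]
force: [-0.9, 0.3, -0.1]
width: 42.8
gripper_force: 0.0
```

move_arm:
  targets: "0 0 0 0 0 0 -7;0 0 0 0 0 0 -7;0 0 0 0 0 0 -7;0 0 0 0 0 0 -7;0 0 0 0 0 0 -7"

```text
clock: 16.22
eef_pos: [425.5, -134.3, 165.9]
tool_rot: [-3.141, -0.0, 1.489]
force: [-0.0, -0.5, -0.3]
width: 42.7
gripper_force: 0.0
```

move_arm:
  targets: "0 0 0 0 0 0 -7;0 0 0 0 0 0 -7;0 0 0 0 0 0 -7;0 0 0 0 0 0 -7;0 0 0 0 0 0 -7"

```text
clock: 16.63
eef_pos: [425.5, -134.4, 165.9]
tool_rot: [-3.142, -0.0, 2.1]
force: [-0.9, 0.3, -0.5]
width: 42.9
gripper_force: 0.0
```

move_arm:
  targets: "0 0 0 0 0 0 -7;0 0 0 0 0 0 -7;0 0 0 0 0 0 -7;0 0 0 0 0 0 -7;0 0 0 0 0 0 0"

```text
clock: 17.05
eef_pos: [425.4, -134.4, 165.9]
tool_rot: [3.141, -0.0, 2.586]
force: [-0.8, -0.1, -0.4]
width: 42.7
gripper_force: 0.0
```

```bash
python3 - <<'E'
from h import *
plan((564.8,-58,165),152); print(read_state()['qpos'],read_state()['tool_rot'])
E
```

```text
tool shift cm [-7.81 13.85  0.1 ] |15.9| rz(first/after) -3.8
[ 0.09792446  0.457126    0.20208536  2.13747644 -0.16815105  0.56177109
  1.43758277] [ 3.14113321e+00 -4.46326504e-04  2.58592349e+00]
```

move_arm:
  targets: "0 -1.56 2.77 0 0 0 0;0 -1.56 2.77 0 0 0 0;0 -1.56 2.77 0 0 0 0;0 -1.56 2.77 0 0 0 0;0 -1.56 2.77 0 0 0 0"

```text
clock: 17.47
eef_pos: [566.1, -57.2, 165.8]
tool_rot: [-3.141, -0.001, 2.579]
force: [0.2, -0.8, 0.2]
width: 42.7
gripper_force: 0.0
```

move_arm:
  targets: "0 0 0 0 0 0 -3.5;0 0 0 0 0 0 0;0 0 0 0 0 0 0"

```text
clock: 17.72
eef_pos: [564.1, -58.5, 165.5]
tool_rot: [-3.14, -0.002, 2.641]
force: [-0.7, 0.1, -0.9]
width: 42.7
gripper_force: 0.0
```

```bash
python3 - <<'E'
from h import *
w=shot('wrist','w6'); plan((564.8,-58,110),152); print(dots(w,(0,0,640,340)),proj(w,(564.8,-58,136)));print(read_state()['qpos'])
E
```

```text
tool shift cm [-0.05  0.15  5.57] |5.6| rz(first/after) -0.7
[(array([321.6, 229.7]), 53), (array([160.3, 261.9]), 45)] [319.33628223 227.91428327]
[-0.07620204  0.60069353  0.20134656  1.8233988  -0.16836177  0.73590794
  1.28572334]
```

View pics/w6.png

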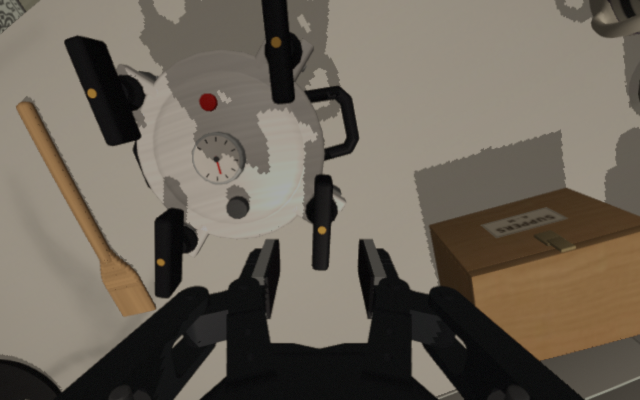

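move_arm:
  targets: "0 0 0.15 1.5 0 0 0;0 0 0 2.2 0 0 0;0 0 0 1.4 0 0 0;0 0 0 0.4 0 0 0;0 0 0 0 0 0 0"

```text
clock: 18.18
eef_pos: [564.1, -57.8, 110.2]
tool_rot: [-3.14, -0.003, 2.642]
force: [0.0, 1.2, 0.4]
width: 43.1
gripper_force: 0.0
```

move_arm:
  targets: "-1 0 0 0 0 0 0;-1 0 0 0 0 0 0;-1 0 0 0 0 0 0;-1 0 0 0 0 0 0"

```text
clock: 18.52
eef_pos: [566.3, -57.5, 112.1]
tool_rot: [3.141, 0.002, 2.644]
force: [-1.2, -2.1, 5.1]
width: 11.0
gripper_force: 57.6
```

move_arm:
  targets: "-1 0 0 0.01 0 0 3;-1 0 0 0.02 0 0 6;-1 0 0 0.02 0 0 6;-1 0 0 0.02 0 0 6;-1 0 0 0.02 0 0 6"

```text
clock: 18.93
eef_pos: [566.2, -57.6, 111.4]
tool_rot: [3.14, 0.001, 2.168]
force: [-1.8, -1.3, 6.1]
width: 11.0
gripper_force: 58.2
```

move_arm:
  targets: "-1 0 0 0.02 0 0 6;-1 0 0 0.02 0 0 6;-1 0 0 0.02 0 0 6;-1 0 0 0.01 0 0 6;-1 0 0 0.02 0 0 6"

```text
clock: 19.35
eef_pos: [566.1, -57.6, 110.5]
tool_rot: [3.14, 0.0, 1.645]
force: [-3.3, -1.3, 7.2]
width: 10.7
gripper_force: 58.3
```

```bash
python3 - <<'E'
from h import *
s=read_state(); print(s['torque'],s['force'],s['eef_pos'],np.degrees(s['tool_rot']),s['qpos'],s['width'])
E
```

```text
[-0.26435022  0.5766564   0.04806731] [-3.30600824 -1.26810694  7.19039537] [566.13336806 -57.63893317 110.53172385] [1.79914599e+02 2.82974575e-02 9.42376390e+01] [-0.23400106  0.72138381  0.45529956  1.86582303 -0.48951614  0.66520837
  0.58871894] 10.70437808853332
```

move_arm:
  targets: "-1 0 0 0.02 0 0 6;-1 0 0 0.02 0 0 6;-1 0 0 0.02 0 0 6;-1 0 0 0.01 0 0 6;-1 0 0 0.02 0 0 6"

```text
clock: 19.77
eef_pos: [566.0, -57.6, 109.7]
tool_rot: [3.14, -0.0, 1.121]
force: [-3.3, -1.1, 8.1]
width: 11.1
gripper_force: 58.4
```

move_arm:
  targets: "-1 0 0 0.02 0 0 6;-1 0 0 0.02 0 0 6;-1 0 0 0.02 0 0 6;-1 0 0 0.01 0 0 6;-1 0 0 0.02 0 0 6"

```text
clock: 20.18
eef_pos: [565.9, -57.5, 108.8]
tool_rot: [3.141, -0.001, 0.598]
force: [-3.7, -0.8, 9.2]
width: 10.9
gripper_force: 58.5
```

move_arm:
  targets: "-1 0 0 0.02 0 0 6;-1 0 0 0.02 0 0 6;-1 0 0 0.02 0 0 6;-1 0 0 0.01 0 0 6;-1 0 0 0.02 0 0 6"

```text
clock: 20.6
eef_pos: [565.9, -57.4, 108.0]
tool_rot: [-3.141, -0.001, 0.074]
force: [-3.4, -0.1, 10.2]
width: 11.1
gripper_force: 58.6
```

move_arm:
  targets: "-1 0 0 0.02 0 0 6;-1 0 0 0.02 0 0 6;-1 0 0 0.01 0 0 4;-1 0 0 0 0 0 2;-1 0 0 0 0 0 0"

```text
clock: 21.02
eef_pos: [565.9, -57.4, 107.5]
tool_rot: [-3.141, -0.001, -0.236]
force: [-2.9, 0.7, 11.0]
width: 10.7
gripper_force: 59.1
```

```bash
python3 - <<'E'
from h import *
s=read_state(); print(s['torque'],s['force'],s['eef_pos'],np.degrees(s['tool_rot']),s['qpos'],s['width'])
E
```

```text
[-0.00409146  0.75246142 -0.02779778] [-2.88958972  0.66724947 11.00541924] [565.87928206 -57.37491681 107.47278351] [-1.79993163e+02 -5.18603961e-02 -1.35423259e+01] [-0.49064173  0.89759167  0.94753304  1.87481833 -0.9463747   0.89880286
 -0.87153663] 10.691145700420309
```

move_arm:
  targets: "-1 0 0 0 0 0 3;-1 0 0 0 0 0 3;-1 0 0 0 0 0 2;-1 0 0 0 0 0 0"

```text
clock: 21.35
eef_pos: [566.0, -57.4, 107.5]
tool_rot: [3.141, -0.001, -0.372]
force: [-3.8, -0.4, 10.3]
width: 10.9
gripper_force: 75.8
```

```bash
python3 - <<'E'
from h import *
s=read_state(); print(s['torque'],s['force'],s['eef_pos'],np.degrees(s['tool_rot']),s['qpos'],s['width'])
E
```

```text
[-0.11677264  0.72722487  1.08498294] [-3.83299416 -0.38935463 10.26649316] [565.9628545  -57.38911175 107.47334698] [ 1.79969304e+02 -4.03479907e-02 -2.13141393e+01] [-0.50358695  0.91356246  0.97827195  1.87453949 -0.96923591  0.92063906
 -0.98731465] 10.879762926653676
```

move_arm:
  targets: "0 0 0 0 0 0 -2;0 0 0 0 0 0 0;0 0 0 0 0 0 0;0 0 0 -1.5 0 0 0;0 0 0 -2.5 0 0 0"

```text
clock: 21.77
eef_pos: [564.3, -55.9, 144.3]
tool_rot: [3.141, 0.005, -0.34]
force: [-0.2, 0.0, 0.7]
width: 42.8
gripper_force: 0.0
```

move_arm:
  targets: "0 0 0 -2 0 0 -7;0 0 0 0 0 0 -7;0 0 0 0 0 0 -7;0 0 0 0 0 0 -7;0 0 0 0 0 0 -7"

```text
clock: 22.18
eef_pos: [565.9, -56.6, 166.1]
tool_rot: [-3.141, -0.001, 0.277]
force: [-0.5, 0.7, -0.2]
width: 42.5
gripper_force: 0.0
```

move_arm:
  targets: "0 0 0 0 0 0 -7;0 0 0 0 0 0 -7;0 0 0 0 0 0 -7;0 0 0 0 0 0 -7;0 0 0 0 0 0 -7"

```text
clock: 22.6
eef_pos: [565.8, -56.8, 166.0]
tool_rot: [-3.142, -0.0, 0.887]
force: [-0.3, -0.1, 0.3]
width: 42.8
gripper_force: 0.0
```

move_arm:
  targets: "0 0 0 0 0 0 -7;0 0 0 0 0 0 -7;0 0 0 0 0 0 -7;0 0 0 0 0 0 -7;0 0 0 0 0 0 -7"

```text
clock: 23.02
eef_pos: [565.8, -56.8, 166.0]
tool_rot: [3.141, -0.0, 1.498]
force: [0.0, 0.3, 0.5]
width: 42.5
gripper_force: 0.0
```

move_arm:
  targets: "0 0 0 0 0 0 -7;0 0 0 0 0 0 -7;0 0 0 0 0 0 -7;0 0 0 0 0 0 -7;0 0 0 0 0 0 -7"

```text
clock: 23.43
eef_pos: [565.8, -56.9, 166.0]
tool_rot: [3.141, -0.0, 2.109]
force: [0.3, 0.2, 0.4]
width: 42.7
gripper_force: 0.0
```

move_arm:
  targets: "0 0 0 0 0 0 -7;0 0 0 0 0 0 -7;0 0 0 0 0 0 -7;0 0 0 0 0 0 -7;0 0 0 0 0 0 -7"

```text
clock: 23.85
eef_pos: [565.7, -57.0, 166.0]
tool_rot: [3.142, -0.0, 2.719]
force: [-0.7, -0.4, -1.1]
width: 42.6
gripper_force: 0.0
```

```bash
python3 - <<'E'
from h import *
plan((457,-26.5,165),156); print(read_state()['qpos'],read_state()['tool_rot'])
E
```

```text
tool shift cm [11.17 -1.67  0.1 ] |11.3| rz(first/after) -0.2
[-0.08075643  0.60176842  0.20334768  1.82014728 -0.1711562   0.73670374
  1.36356207] [ 3.14150030e+00 -6.24950192e-05  2.71941146e+00]
```

move_arm:
  targets: "0 2.8 -0.42 0 0 0 0;0 2.8 -0.42 0 0 0 0;0 2.8 -0.42 0 0 0 0;0 2.8 -0.42 0 0 0 0;0 0 0 0 0 0 0"

```text
clock: 24.27
eef_pos: [449.9, -24.4, 165.5]
tool_rot: [-3.14, -0.008, 2.715]
force: [-0.8, 0.1, -0.1]
width: 42.5
gripper_force: 0.0
```

move_arm:
  targets: "0 0 0 0 0 0 0;0 0 0 0 0 0 0"

```text
clock: 24.43
eef_pos: [458.2, -26.0, 166.4]
tool_rot: [3.141, 0.002, 2.714]
force: [-0.5, 0.2, -0.8]
width: 42.5
gripper_force: 0.0
```

```bash
python3 - <<'E'
from h import *
w=shot('wrist','w7'); plan((457,-26.5,110),156); print(dots(w,(240,150,400,330)),proj(w,(457,-26.5,136)));print(read_state()['qpos'])
g=cv2.cvtColor(w['color'],cv2.COLOR_RGB2GRAY)
for v in range(170,275,10):
    xs=290+np.where(g[v,290:352]<40)[0]; print(v,(xs.min(),xs.max()) if len(xs) else None)
E
```

```text
tool shift cm [ 0.14 -0.1   5.63] |5.6| rz(first/after) -0.5
[(array([317.6, 226.5]), 53)] [316.68130654 225.42805718]
[-0.15241856  0.47077913  0.20726961  2.10695732 -0.17158491  0.57702634
  1.32000618]
170 None
180 (np.int64(309), np.int64(326))
190 (np.int64(290), np.int64(328))
200 (np.int64(294), np.int64(331))
210 (np.int64(303), np.int64(351))
220 (np.int64(309), np.int64(333))
230 (np.int64(310), np.int64(325))
240 (np.int64(310), np.int64(325))
250 (np.int64(310), np.int64(325))
260 (np.int64(310), np.int64(351))
270 None
```

Bar b is vertical in the wrist view, aligned at columns 310–325 around the dot at (318,227). Gripping and turning.

move_arm:
  targets: "0 0.1 -0.05 1.5 0 0 0;0 0 0 2.2 0 0 0;0 0 0 1.4 0 0 0;0 0 0 0.5 0 0 0;0 0 0 0 0 0 0"

```text
clock: 24.9
eef_pos: [456.0, -26.3, 108.9]
tool_rot: [-3.141, -0.001, 2.714]
force: [0.1, -0.2, -0.5]
width: 42.6
gripper_force: 0.0
```

move_arm:
  targets: "-1 0 0 0 0 0 0;-1 0 0 0 0 0 0;-1 0 0 0 0 0 0;-1 0 0 0 0 0 0"

```text
clock: 25.23
eef_pos: [456.7, -26.0, 110.9]
tool_rot: [3.141, 0.002, 2.715]
force: [0.7, -0.5, 1.7]
width: 11.4
gripper_force: 57.6
```

move_arm:
  targets: "-1 0 0 0.01 0 0 3;-1 0 0 0.02 0 0 6;-1 0 0 0.02 0 0 6;-1 0 0 0.02 0 0 6;-1 0 0 0.02 0 0 6"

```text
clock: 25.65
eef_pos: [456.9, -25.8, 110.1]
tool_rot: [3.139, 0.001, 2.239]
force: [0.3, -0.5, 3.8]
width: 11.4
gripper_force: 58.2
```

move_arm:
  targets: "-1 0 0 0.02 0 0 6;-1 0 0 0.02 0 0 6;-1 0 0 0.02 0 0 6;-1 0 0 0.01 0 0 6;-1 0 0 0.02 0 0 6"

```text
clock: 26.07
eef_pos: [457.2, -25.7, 109.2]
tool_rot: [3.138, 0.0, 1.715]
force: [1.0, -0.2, 4.1]
width: 11.6
gripper_force: 58.2
```

```bash
python3 - <<'E'
from h import *
s=read_state(); print(s['torque'],s['force'],s['eef_pos'],np.degrees(s['tool_rot']),s['qpos'],s['width'])
E
```

```text
[ 0.06121278 -0.15287997  0.09586338] [ 0.97737603 -0.21328612  4.0744057 ] [457.17130002 -25.68981103 109.21626072] [1.79813468e+02 1.47780849e-03 9.82818947e+01] [-0.29837396  0.60845594  0.43045918  2.16292851 -0.55244007  0.47317778
  0.70757804] 11.566808816842443
```

move_arm:
  targets: "-1 0 0 0.02 0 0 6;-1 0 0 0.02 0 0 6;-1 0 0 0.02 0 0 6;-1 0 0 0.01 0 0 6;-1 0 0 0.02 0 0 6"

```text
clock: 26.48
eef_pos: [457.4, -25.7, 108.3]
tool_rot: [3.138, -0.002, 1.192]
force: [-0.0, 0.8, 5.1]
width: 11.2
gripper_force: 58.3
```

move_arm:
  targets: "-1 0 0 0.02 0 0 6;-1 0 0 0.02 0 0 6;-1 0 0 0.02 0 0 6;-1 0 0 0.01 0 0 6;-1 0 0 0.02 0 0 6"

```text
clock: 26.9
eef_pos: [457.6, -25.9, 107.5]
tool_rot: [3.139, -0.003, 0.668]
force: [0.6, 0.4, 4.2]
width: 11.7
gripper_force: 58.4
```

```bash
python3 - <<'E'
from h import *
s=read_state(); print(s['torque'],s['force'],s['eef_pos'],np.degrees(s['tool_rot']),s['qpos'],s['width'])
E
```

```text
[ 0.00469065 -0.31334682  0.11040851] [0.58215282 0.42681913 4.21097993] [457.63160039 -25.88413833 107.52718707] [179.86885518  -0.1929031   38.27321266] [-0.47651426  0.68991194  0.72115043  2.16820709 -0.85638793  0.59096124
 -0.02161455] 11.732492280593473
```

move_arm:
  targets: "-1 0 0 0.02 0 0 6;-1 0 0 0.02 0 0 6;-1 0 0 0.02 0 0 6;-1 0 0 0.01 0 0 6;-1 0 0 0.02 0 0 6"

```text
clock: 27.32
eef_pos: [457.8, -26.2, 106.7]
tool_rot: [3.141, -0.004, 0.144]
force: [1.3, 0.2, 6.2]
width: 11.4
gripper_force: 58.5
```

move_arm:
  targets: "-1 0 0 0.02 0 0 6;-1 0 0 0.02 0 0 6;-1 0 0 0.01 0 0 6;-1 0 0 0 0 0 3;-1 0 0 0 0 0 0"

```text
clock: 27.73
eef_pos: [457.7, -26.4, 106.1]
tool_rot: [-3.142, -0.004, -0.22]
force: [1.7, -0.3, 6.1]
width: 11.5
gripper_force: 58.6
```

move_arm:
  targets: "-1 0 0 0 0 0 3;-1 0 0 0 0 0 3;-1 0 0 0 0 0 2;-1 0 0 0 0 0 0"

```text
clock: 28.07
eef_pos: [457.7, -26.4, 106.0]
tool_rot: [-3.141, -0.004, -0.356]
force: [2.3, -1.4, 6.0]
width: 11.6
gripper_force: 68.2
```

```bash
python3 - <<'E'
from h import *
s=read_state(); print(s['torque'],s['force'],s['eef_pos'],np.degrees(s['tool_rot']),s['qpos'],s['width'])
E
```

```text
[-0.23272851 -0.48110638  0.56212386] [ 2.33671177 -1.37395492  6.02283099] [457.71696688 -26.41733411 106.00470864] [-179.98463604   -0.22122981  -20.38677739] [-0.59870334  0.79691281  0.95855307  2.17162363 -1.04332508  0.74365476
 -0.84380745] 11.641773594805489
```

move_arm:
  targets: "-1 0 0 0 0 0 2;-1 0 0 0 0 0 1;-1 0 0 0 0 0 0"

```text
clock: 28.32
eef_pos: [457.7, -26.4, 106.0]
tool_rot: [-3.141, -0.004, -0.405]
force: [1.0, -0.9, 7.3]
width: 11.3
gripper_force: 80.9
```

```bash
python3 - <<'E'
from h import *
s=read_state(); print(s['torque'],np.degrees(s['tool_rot']))
E
```

```text
[-0.32757945 -0.45523572  1.15124717] [-179.99392624   -0.20510454  -23.20076298]
```

move_arm:
  targets: "0 0 0 0 0 0 -2;0 0 0 0 0 0 0;0 0 0 0 0 0 0;0 0 0 -1.5 0 0 0;0 0 0 -2.5 0 0 0"

```text
clock: 28.73
eef_pos: [453.9, -25.3, 143.9]
tool_rot: [3.14, 0.005, -0.376]
force: [0.8, 1.2, 0.1]
width: 42.8
gripper_force: 0.0
```

move_arm:
  targets: "0 0 0 -2 0 0 -7;0 0 0 0 0 0 -7;0 0 0 0 0 0 -7;0 0 0 0 0 0 -7;0 0 0 0 0 0 -7"

```text
clock: 29.15
eef_pos: [455.4, -25.5, 165.1]
tool_rot: [-3.141, 0.0, 0.242]
force: [-0.1, 0.1, -0.5]
width: 42.6
gripper_force: 0.0
```

move_arm:
  targets: "0 0 0 0 0 0 -7;0 0 0 0 0 0 -7;0 0 0 0 0 0 -7;0 0 0 0 0 0 -7;0 0 0 0 0 0 -7"

```text
clock: 29.57
eef_pos: [455.3, -25.7, 164.9]
tool_rot: [-3.141, 0.0, 0.852]
force: [-0.3, -0.3, 0.2]
width: 42.4
gripper_force: 0.0
```

move_arm:
  targets: "0 0 0 0 0 0 -7;0 0 0 0 0 0 -7;0 0 0 0 0 0 -7;0 0 0 0 0 0 -7;0 0 0 0 0 0 -7"

```text
clock: 29.98
eef_pos: [455.2, -25.8, 164.9]
tool_rot: [-3.141, -0.0, 1.463]
force: [0.2, -0.2, 0.7]
width: 42.9
gripper_force: 0.0
```

move_arm:
  targets: "0 0 0 0 0 0 -7;0 0 0 0 0 0 -7;0 0 0 0 0 0 -7;0 0 0 0 0 0 -7;0 0 0 0 0 0 -7"

```text
clock: 30.4
eef_pos: [455.2, -25.9, 164.9]
tool_rot: [-3.141, -0.001, 2.074]
force: [-0.5, -0.5, 0.4]
width: 42.5
gripper_force: 0.0
```

move_arm:
  targets: "0 0 0 0 0 0 -7;0 0 0 0 0 0 -7;0 0 0 0 0 0 -7;0 0 0 0 0 0 0;0 0 0 0 0 0 0"

```text
clock: 30.82
eef_pos: [455.4, -26.1, 165.0]
tool_rot: [-3.142, -0.001, 2.431]
force: [-0.1, -1.0, -0.2]
width: 42.7
gripper_force: 0.0
```

```bash
python3 - <<'E'
from h import *
plan((533.4,-167,165),142); print(read_state()['qpos'],read_state()['tool_rot'])
E
```

```text
tool shift cm [-1.511e+01 -5.600e+00 -1.000e-02] |16.1| rz(first/after) -2.7
[-0.19759514  0.47631476  0.27160237  2.11487316 -0.22780323  0.5779968
  1.09734485] [-3.14150977e+00 -7.25608228e-04  2.43126517e+00]
```

move_arm:
  targets: "0 -3.02 -1.12 0 0 0 0;0 -3.02 -1.12 0 0 0 0;0 -3.02 -1.12 0 0 0 0;0 -3.02 -1.12 0 0 0 0;0 -3.02 -1.12 0 0 0 0"

```text
clock: 31.23
eef_pos: [534.6, -167.8, 164.9]
tool_rot: [-3.141, -0.001, 2.432]
force: [1.0, 0.7, -0.7]
width: 42.8
gripper_force: 0.0
```

move_arm:
  targets: "0 0 0 0 0 0 -2.5;0 0 0 0 0 0 0;0 0 0 0 0 0 0;0 0 0 0 0 0 0"

```text
clock: 31.57
eef_pos: [533.6, -165.0, 164.7]
tool_rot: [3.142, -0.002, 2.478]
force: [-0.2, -0.1, 0.6]
width: 42.5
gripper_force: 0.0
```

```bash
python3 - <<'E'
from h import *
w=shot('wrist','w8'); plan((533.4,-167,110),142); print(dots(w,(240,150,400,330)),proj(w,(533.4,-167,136)));print(read_state()['qpos'])
E
```

```text
tool shift cm [-0.1  -0.18  5.48] |5.5| rz(first/after) 0.0
[(array([318.4, 230.9]), 50)] [315.35274351 229.5433689 ]
[ 0.09122193  0.59530336  0.24299746  1.84781307 -0.20608191  0.72418427
  1.35741094]
```

View pics/w8.png

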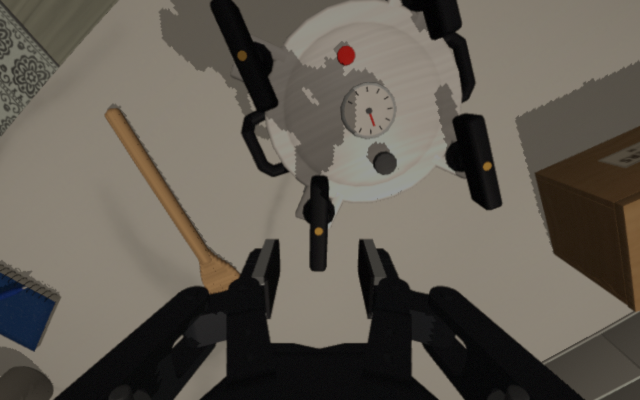

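move_arm:
  targets: "0 -0.05 -0.05 1.5 0 0 0;0 0 0 2.1 0 0 0;0 0 0 1.4 0 0 0;0 0 0 0.4 0 0 0;0 0 0 0 0 0 0"

```text
clock: 32.03
eef_pos: [533.5, -166.0, 110.1]
tool_rot: [-3.141, -0.003, 2.48]
force: [0.0, 0.3, 0.7]
width: 42.4
gripper_force: 0.0
```

move_arm:
  targets: "-1 0 0 0 0 0 0;-1 0 0 0 0 0 0;-1 0 0 0 0 0 0;-1 0 0 0 0 0 0"

```text
clock: 32.37
eef_pos: [535.5, -166.8, 112.1]
tool_rot: [3.14, 0.002, 2.479]
force: [1.0, 2.4, 4.4]
width: 11.2
gripper_force: 57.5
```

move_arm:
  targets: "-1 0 0 0.01 0 0 3;-1 0 0 0.02 0 0 6;-1 0 0 0.02 0 0 6;-1 0 0 0.02 0 0 6;-1 0 0 0.02 0 0 6"

```text
clock: 32.78
eef_pos: [535.2, -167.0, 111.3]
tool_rot: [3.14, 0.001, 2.003]
force: [-1.2, 2.7, 5.5]
width: 11.0
gripper_force: 57.8
```

move_arm:
  targets: "-1 0 0 0.02 0 0 6;-1 0 0 0.02 0 0 6;-1 0 0 0.02 0 0 6;-1 0 0 0.01 0 0 6;-1 0 0 0.02 0 0 6"

```text
clock: 33.2
eef_pos: [534.8, -167.1, 110.5]
tool_rot: [3.14, -0.001, 1.479]
force: [-1.6, 2.8, 7.0]
width: 10.8
gripper_force: 58.0
```

```bash
python3 - <<'E'
from h import *
s=read_state(); print(s['torque'],s['force'],s['eef_pos'],np.degrees(s['tool_rot']),s['qpos'],s['width'])
E
```

```text
[0.33513465 0.29060304 0.06504255] [-1.58042955  2.76344331  6.99938399] [ 534.79931634 -167.09688     110.45082438] [ 1.79921973e+02 -4.00369264e-02  8.47671344e+01] [-0.05677382  0.72022951  0.49183078  1.89034311 -0.5327737   0.66249184
  0.66952752] 10.815727825636175
```

move_arm:
  targets: "-1 0 0 0.02 0 0 6;-1 0 0 0.02 0 0 6;-1 0 0 0.02 0 0 6;-1 0 0 0.01 0 0 6;-1 0 0 0.02 0 0 6"

```text
clock: 33.62
eef_pos: [534.4, -167.0, 109.6]
tool_rot: [3.142, -0.001, 0.956]
force: [-2.4, 2.0, 8.6]
width: 10.9
gripper_force: 58.2
```

move_arm:
  targets: "-1 0 0 0.02 0 0 6;-1 0 0 0.02 0 0 6;-1 0 0 0.02 0 0 6;-1 0 0 0.01 0 0 6;-1 0 0 0.02 0 0 6"

```text
clock: 34.03
eef_pos: [534.2, -166.7, 108.7]
tool_rot: [-3.14, -0.001, 0.432]
force: [-3.2, 3.0, 10.2]
width: 10.9
gripper_force: 58.5
```

move_arm:
  targets: "-1 0 0 0.02 0 0 6;-1 0 0 0.02 0 0 6;-1 0 0 0.02 0 0 6;-1 0 0 0.01 0 0 6;-1 0 0 0.02 0 0 6"

```text
clock: 34.45
eef_pos: [534.1, -166.3, 107.9]
tool_rot: [-3.139, 0.0, -0.091]
force: [-3.1, 3.9, 12.0]
width: 10.8
gripper_force: 58.7
```

move_arm:
  targets: "-1 0 0 0.02 0 0 5;-1 0 0 0.01 0 0 4;-1 0 0 0 0 0 4;-1 0 0 0 0 0 3;-1 0 0 0 0 0 0"

```text
clock: 34.87
eef_pos: [534.2, -166.1, 107.6]
tool_rot: [-3.14, 0.001, -0.364]
force: [-2.9, 4.4, 12.3]
width: 10.9
gripper_force: 73.2
```

```bash
python3 - <<'E'
from h import *
s=read_state(); print(s['torque'],s['force'],s['eef_pos'],np.degrees(s['tool_rot']),s['qpos'],s['width'])
E
```

```text
[0.78948786 0.76453175 0.98515867] [-2.8974136   4.36076122 12.32045514] [ 534.23160973 -166.09629537  107.61253146] [-1.79883337e+02  7.48779489e-02 -2.08295046e+01] [-0.30405014  0.90039704  0.97076185  1.89872401 -0.96798409  0.90570914
 -0.76894827] 10.87828314850805
```

move_arm:
  targets: "0 0 0 0 0 0 -2;0 0 0 0 0 0 0;0 0 0 0 0 0 0;0 0 0 -1.5 0 0 0;0 0 0 -3 0 0 0"

```text
clock: 35.28
eef_pos: [532.5, -165.9, 148.9]
tool_rot: [-3.141, 0.006, -0.332]
force: [0.4, 0.2, 0.7]
width: 42.5
gripper_force: 0.0
```

move_arm:
  targets: "0 0 0 -4 0 0 0;0 0 0 -4 0 0 0;0 0 0 -4 0 0 0;0 0 0 -3 0 0 0;0 0 0 0 0 0 0"

```text
clock: 35.7
eef_pos: [536.5, -170.0, 307.3]
tool_rot: [3.141, -0.01, -0.332]
force: [0.4, 0.3, -0.0]
width: 42.9
gripper_force: 0.0
```

move_arm:
  targets: "0 0 0 0 0 0 0;0 0 0 0 0 0 0"

```text
clock: 35.87
eef_pos: [534.0, -166.6, 300.4]
tool_rot: [-3.141, 0.001, -0.331]
force: [-0.2, 0.4, -0.2]
width: 42.9
gripper_force: 0.0
```

```bash
python3 - <<'E'
from h import *
w=shot('wrist');S=shot('scene')
c=np.zeros((600,640,3),np.uint8);c[:400]=w['color'];c[400:,:330]=cv2.resize(S['color'][180:310,240:455],(330,200));
c[400:,330:]=cv2.resize(shot('top')['color'][130:310,340:560],(310,200))
cv2.imwrite('pics/fin.png',c[:,:,::-1])
print(dots(S,(290,205,410,290)))
for n,p in dict(a=(565,-58),b=(457,-26.5),c=(425.2,-135.3),d=(533.4,-167)).items(): print(n,proj(S,(*p,136)).round(1),proj(S,(*p,131)).round(1))
print(read_state()['eef_pos'])
E
```

```text
[(array([381.5, 205.5]), 2), (array([386. , 207.3]), 3), (array([367., 211.]), 5), (array([310.8, 219.4]), 5), (array([389.5, 247.3]), 6), (array([328.2, 257.8]), 6)]
a [366.5 208.9] [366.3 211. ]
b [310.7 217.1] [310.6 219.2]
c [327.9 255.7] [327.8 257.9]
d [389.5 245.3] [389.2 247.5]
[ 533.73206072 -166.69317098  299.68936677]
```

View pics/fin.png

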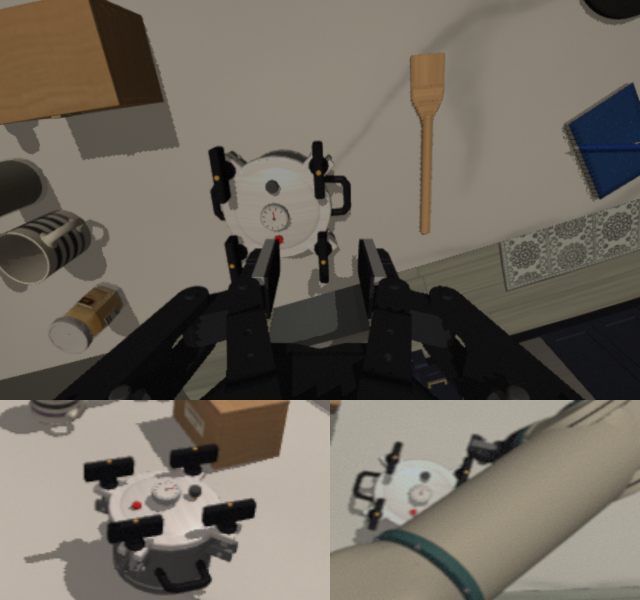

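All four bars lie parallel to the canner's x axis. Their dots are 2 px lower in the scene view, which matches a 5 mm drop at every nut. The turner lies flat on the worktop, well clear of the canner.

```bash
python3 -c "
from h import *
print(order.finish_job())"
```

```text
the job is handed in; nothing more can be done
None
```

I laid the turner flat on the worktop, clear of the canner, then tightened the nuts to their stops in cross order (c, a, b, d) without touching the jars or mug. I handed the job in at about 36 s.

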